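# Stand the toppled valve in its stall and bolt it in

### The arm

A 6-joint arm with a two-finger parallel gripper is mounted at the origin on the work surface. World frame = base frame: x ahead of the robot, y to its left, z up, the work surface at z = 0. Lengths are in m, angles in degrees, forces in N, time in s.
With the tool pointing down it reaches from about 0.25 to 0.725 m from the base axis. Payload 9.7 kg.
Tool frame: the origin (TCP) lies between the finger pads; the fingertips stand 19 mm ahead of it and the grasp point (between the pads) is the TCP; z points along the fingers, y is the line along which they close (so a half turn about z gives the same grasp; the last joint's range is limited). The gripper opens to 85 mm and grips with 20 to 120 N. Pads are 22 mm wide; open, the fingers measure 114 mm over their backs; the gripper's body (76 mm by 85 mm) begins 54 mm behind the grasp point. The pads swing forward as they close: fully open they stand 13 mm farther back than shut.
Start: joints at [-68.01, 4.979, 10.078, 95.1, 0, 90], TCP at [0.206, -0.51, 0.25] pointing down, gripper open.
Joint ranges: [-179.16, 179.16], [-48.56, 103.87], [-65.8, 70.77], [-126.05, 130.52], [-82.76, 87.17], [-180, 180]. Speed limits (degrees/s): [127.2, 127.2, 147.25, 180, 180, 180].

### API

Orientations are given as [roll, pitch, yaw] about the fixed x, y, z axes, in that order (R = Rz(yaw) Ry(pitch) Rx(roll)).
In Python, from workcell import bot gives the robot as it stands. The module is installed in compiled form; this text tells all that it offers.
- The arm moves only by the shell command python3 -m crank 'ROWS' [OPENING] [FORCE]. ROWS is JSON, a list that holds one entry, the list of rows, each a list of 6 numbers: the shift along the world's x, y, z as a fraction of full scale, then the turn, a rotation vector about the world's x, y, z as a fraction of full scale. In form: [[[x, y, z, wx, wy, wz], ...]]. A call has 1 to 20 rows; each row shifts and turns the commanded pose from where the row before left it; what a row does not reach is not made up. Full scale, the value 1, is 20 mm for a shift and 0.12 rad for a turn. A row lasts 1/12 s, in which the tool goes at most 41.7 mm and 7.16 degrees, less where a joint would pass 70% of its speed; a pose out of reach is approached as far as the arm can. A call with a number of a shift or a turn outside -1 to 1 is refused whole. A call with a gripper value outside its range is refused whole. OPENING is the opening, from 0 (shut) to 1 (fully open), set as the call begins (- or left out, the last holds). The fingers move at their own pace and stop on an object; FORCE is the grip in N (left out, the last holds). Time passes only in rows, so rows that do not move let the fingers close. It gives the time, the measured TCP pose, the force, the opening and the grip force at its end, in the units of the state.
- bot.get_obs(): the state, without advancing time (a new reading comes with each control period).
- bot.camera(name): name is "scene" or "top" or "wrist"; returns the picture (384x512x3 uint8, red, green, blue); there is no depth.
- bot.camera_model(name): a dict with "vertical_fov" (degrees; the focal length in pixels is half the picture's height over the tangent of half this angle, whatever the lens; pixels are square), "cx", "cy" (the principal point, pixels), "k1" (the pictures are not rectified: a ray, as slopes to the right and down, at radius r is drawn at 1 + k1 r^2 times it, then the intrinsics apply), "R" (3x3) and "t" (3): a world point X has camera coordinates R X + t. Camera axes: x right, y down, z forward; pixel columns grow to the right and rows downward; lengths in m; the calibration is good to about 2 mm. A picture is of the moment at which its call begins: read the wrist's pose just before it. camera_model takes no time and is no camera call; for the wrist camera it gives the pose at the moment of the call.
- bot.job_done(): hands the job in; it is judged then, once.
The state is a dict: "time": time; "q": joint angles; "qd": joint speeds; "joint_efforts": joint torques, N m; "ee_pos": TCP position; "tcp_rot": TCP orientation; "wrist_force": force on the tool from outside, world axes, zero at the start; "torque": the same for the moment, N m; "opening": finger opening in m; "grasp_force": force on a finger pad.
Only numpy, scipy, OpenCV 4.12 (cv2) and the standard library are available. Lean on these libraries where they do the work, as an engineer would, in place of code of your own. Each camera call takes 0.05 s, during which the arm holds its last target. There are 200 camera calls.

### The job

The green glass valve has toppled onto the bench. Stand it upright on its square base inside the low wooden stall, setting it down gently and letting go of it, and then slide the steel bolt across the stall's open front until it is fully home in its keeper. Leave the other things on the bench where they are.

Things in the scene. Friction and masses are not known exactly. Their poses are not given: they have to be found in the camera images.
- valve: Squat radio valve 125 mm long, 0.2 kg, starts on its side, cap ahead-left to left as the robot sees it. Square black base 52 x 52 mm, 22 mm thick, then a green glass bulb, then a steel cap 18 mm across. Origin: centre of the base's underside; z runs along it from base to cap (up when it stands). It lies on a flat of the base, axis 26 mm above the bench, and does not roll freely.
- valve_bulb (a point): Point on the valve's axis, 70 mm from the underside, in the glass bulb (same axes as the valve). The bulb is a round cylinder of 52 mm diameter from 32 to 90 mm from the underside, then narrows as a dome to 111 mm. It takes an ordinary firm grip of 40 N.
- stall (a point): Middle of the stall's floor, 12 mm above the bench. A dark wooden frame fixed to the bench. z up, +x to its closed back, -x to its open front, +y to its left seen from the front. Inside 100 x 100 mm; walls at back and sides 12 mm thick, 34 mm above the floor, none in front. Nothing stands above it.
- keeper (a point): Middle of the keeper, a steel staple 49 mm above the bench at the top, at the stall's left front corner (58 mm in front of and 56 mm left of the stall's middle); a like staple guides the bolt at the right front corner. The bolt's rod passes through both, its axis 36 mm above the bench. Axes as the stall's.
- bolt_stud (a point): Centre of the top of the bolt's upright stud, a steel pin 14 mm in diameter, 85 mm above the bench, 43 mm clear above the 12 mm rod. It slides along the stall's y (axes as the stall's): 218 mm right of the stall's middle when open, 88 mm when home. Below it runs a wooden rail 28 mm wide, 35 mm tall with its steel lips, from the stall to 247 mm right of its middle.
- bolt (a joint): How far the bolt has been slid, in m: 0 fully open (to the right, the stall's -y), 0.130 fully home in the keeper, against its stop. It moves towards the stall's +y, with about 1.5 N of friction and a little damping, and stays where it is left.
- crt_board: Bystander: picture tube socket board, 110 x 90 mm, 28 mm tall, loose. Origin: centre of the underside.
- block_a: Bystander: brass terminal block on a black strip, 36 x 100 mm, 32 mm tall, loose. Origin: centre of the underside.
- block_b: Bystander: a second terminal block, the same. Origin: centre of the underside.
- remote: Bystander: plastic remote control shell, 48 x 160 mm, 20 mm tall, loose. Origin: centre of the underside.
- screwdriver: Bystander: screwdriver, 200 mm long, loose. Origin: under its middle, x along it.
- tumbler: Bystander: steel tumbler, 68 mm across the rim and 100 mm tall, standing. Origin: centre of the underside.
- core: Bystander: dark ferrite ring core, 84 mm in diameter, 36 mm tall, lying flat. Origin: centre of the underside.
There are look-alikes about, which are no part of the job. What is shaped like the valve but pink or red is not meant.

How it is judged (in metres and radians):
On the way, in this order (a step that is already met when the one before it is completed fails the run):
1. the valve stands upright on the floor of the stall, let go of, the bolt not yet home (angle between valve's own z axis and vertical below 0.12 rad and x of valve in the frame of stall between -0.035 and 0.035 m and y of valve in the frame of stall between -0.035 and 0.035 m and z of valve in the frame of stall below 0.006 m and contact force between valve and the fingers below 0.1 N and value of joint bolt below 0.118 m), for 0.2 s.
2. the bolt is slid home into its keeper (value of joint bolt above 0.118 m), for 0.2 s.
At the end, for the whole second after the job is handed in: The valve stands at rest on its base on the stall's floor, within 7 degrees of upright and its underside within 6 mm of the floor, its axis within 35 mm of the stall's middle both ways; the bolt is slid to within 12 mm of fully home (past 118 of 130 mm) (angle between valve's own z axis and vertical below 0.12 rad and x of valve in the frame of stall between -0.035 and 0.035 m and y of valve in the frame of stall between -0.035 and 0.035 m and z of valve in the frame of stall below 0.006 m and linear speed of valve below 0.02 m/s and value of joint bolt above 0.118 m); the robot touches nothing.
It fails at once if the valve is dropped: it falls free faster than 0.6 m/s, as from more than about 20 mm (contact force between valve and anything else below 0.01 N and linear speed of valve above 0.6 m/s).
It fails at once if one of the other things on the bench is moved by more than 30 mm (distance of any of crt_board, block_a, block_b, remote, screwdriver, tumbler, core from where it was at the start of the episode above 0.03 m).
It also fails if it takes over 51 s, if anything falls off the work surface, if the arm or the gripper's body presses on something with over 40 N, if the wrist force passes 120 N, or if a joint passes its speed limit or range.

## Working session

There is one attempt and no reset: what is moved stays moved. The work goes in short steps, Python scripts to look and compute and a shell command to move; the robot and the scene stay as the last step left them, time stands still between calls to the robot, and variables do not carry over. Pictures are saved under pics/ and viewed, at most 10 in all, crops included, and the job is handed in when it is done.

```bash
mkdir -p pics
python3 - <<'E'
from workcell import bot
import cv2
o=bot.get_obs();print(o)
for n in("scene","top"):
    im=bot.camera(n);cv2.imwrite(f"pics/{n}0.png",cv2.resize(im[:,:,::-1],(800,600),interpolation=cv2.INTER_CUBIC));print(n,bot.camera_model(n))
E
```

```text
{'time': 0.0, 'q': array([-6.80103029e+01,  5.01205263e+00,  1.00338723e+01,  9.50992786e+01,
       -1.59665376e-03,  9.00006723e+01]), 'qd': array([ 0.1114701 , -0.07242552, -0.02118796,  0.07027785,  0.1247535 ,
       -0.0392628 ]), 'joint_efforts': array([-5.27935961e-03, -5.20390320e+01,  4.64794779e+01,  1.64623529e-02,
       -2.41989010e-04,  5.07351899e-06]), 'ee_pos': array([ 0.20585867, -0.50980178,  0.2495687 ]), 'tcp_rot': array([-1.79922541e+02,  1.59756115e-03,  2.19890270e+01]), 'wrist_force': array([-0.02517472, -0.01376545, -0.60966888]), 'torque': array([-0.01829659, -0.01459902,  0.03785884]), 'grasp_force': 0.0, 'opening': 0.08607455567521956}
scene {'vertical_fov': 52.637318172781654, 'cx': 253.5378101515655, 'cy': 191.51907279727266, 'k1': 0.02988914001200179, 'R': array([[ 0.80857279,  0.58838931, -0.00283938],
       [ 0.443825  , -0.61306449, -0.65358343],
       [-0.38630223,  0.52720959, -0.75684915]]), 't': array([-0.35101124, -0.16542282,  1.67583519])}
top {'vertical_fov': 44.542747727357785, 'cx': 250.51330609456448, 'cy': 193.86068584387843, 'k1': -0.0825049640959274, 'R': array([[ 0.00928638, -0.99988981, -0.01158107],
       [-0.99766373, -0.00848056, -0.06778765],
       [ 0.06768196,  0.01218352, -0.99763255]]), 't': array([-0.02026933,  0.47501965,  1.76499919])}
```

View pics/top0.png

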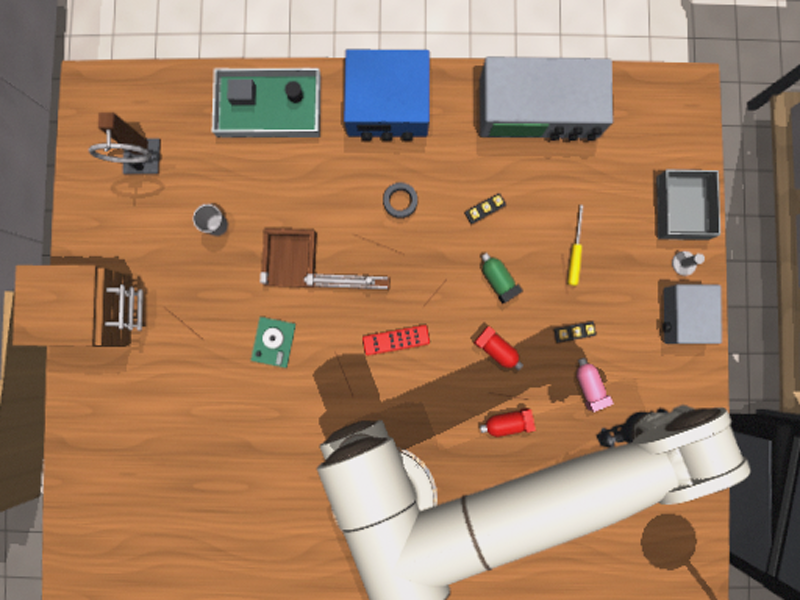

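View pics/scene0.png

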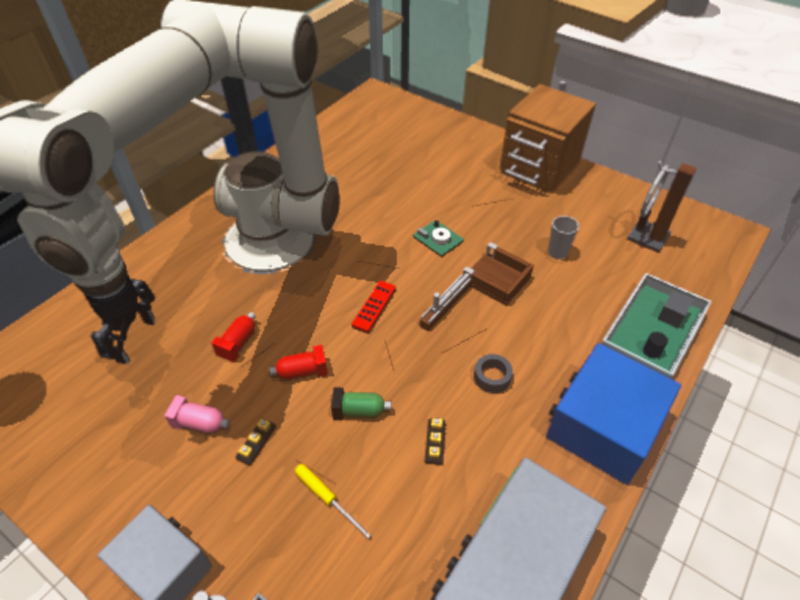

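The top view shows the green valve lying with its base near (511,294) and its cap near (486,257). The stall is near (290,258), and the open bolt and rail run right to about (388,284). I'll zoom in for exact pixels.

```bash
cat > h.py <<'E'
import numpy as np,cv2
from workcell import bot
def px(name,uv,z,m=None):
    m=m or bot.camera_model(name);f=192/np.tan(np.radians(m["vertical_fov"]/2))
    K=np.array([[f,0,m["cx"]],[0,f,m["cy"]],[0,0,1]])
    s=cv2.undistortPoints(np.array(uv,float).reshape(-1,1,2),K,np.array([m["k1"],0,0,0.])).reshape(-1,2)
    d=np.c_[s,np.ones(len(s))]@m["R"];c=-m["R"].T@m["t"]
    return c+d*((np.broadcast_to(z,len(s))-c[2])/d[:,2])[:,None]
def proj(name,X,m=None):
    m=m or bot.camera_model(name);f=192/np.tan(np.radians(m["vertical_fov"]/2))
    K=np.array([[f,0,m["cx"]],[0,f,m["cy"]],[0,0,1]])
    return cv2.projectPoints(np.array(X,float).reshape(-1,1,3),cv2.Rodrigues(m["R"])[0],m["t"],K,np.array([m["k1"],0,0,0.]))[0].reshape(-1,2)
E
python3 - <<'E'
from h import *
im=bot.camera("top")[:,:,::-1]
a=im[140:200,160:260];b=im[150:200,290:350]
c=cv2.resize(a,None,fx=8,fy=5*8/5,interpolation=cv2.INTER_CUBIC)
cv2.imwrite("pics/stall.png",c)   # x=160+u/8-.44
hsv=cv2.cvtColor(im,cv2.COLOR_BGR2HSV)
m=cv2.inRange(hsv,(45,80,30),(85,255,255));m[:150]=0;m[200:]=0;m[:,:290]=0;m[:,345:]=0
ys,xs=np.nonzero(m);p=np.c_[xs,ys].astype(float);print(len(p),p.min(0),p.max(0))
w=px("top",p,.035);c=w.mean(0);u,s,v=np.linalg.svd(w[:,:2]-c[:2],full_matrices=False);print(c,v[0],np.degrees(np.arctan2(v[0][1],v[0][0])),np.ptp((w[:,:2]-c[:2])@v.T,axis=0))
e=lambda l:px("top",[(x/1.5625-.2,y/1.5625-.2) for x,y in l],.026)
print("cap,base",e([(486,257),(511,294)]))
E
```

```text
286 [309. 165.] [328. 188.]
[ 0.54229017 -0.27114274  0.035     ] [-0.83582659 -0.54899354] -146.70200679687179 [0.08689039 0.04961043]
cap,base [[ 0.58895103 -0.24404661  0.026     ]
 [ 0.49932384 -0.30463753  0.026     ]]
```

View pics/stall.png

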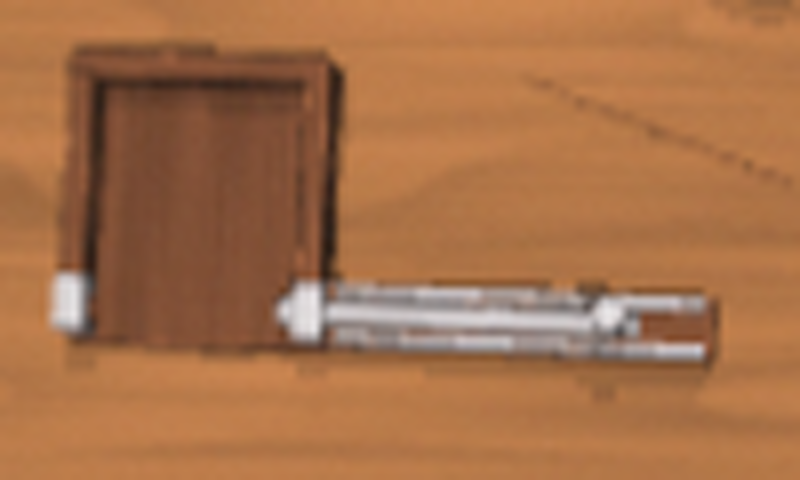

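Keeper staple tops are at crop (70,303) and (308,310), the outer back corners at (72,50) and (328,55), and the stud top near (612,310).

Run:
```python
from h import *
f=lambda u,v:(160+(u+.5)/8-.5,140+(v+.5)/8-.5)
P=px("top",[f(70,303),f(308,310),f(72,50),f(328,55)],[.049,.049,.046,.046])
L=np.array([[-.058,.056],[-.058,-.056],[.062,.062],[.062,-.062]])
print(P)
c=P[:,:2].mean(0);H=(L-L.mean(0)).T@(P[:,:2]-c);U,s,V=np.linalg.svd(H);R=(U@V).T
t=c-R@L.mean(0);print("stall",t,"yaw",np.degrees(np.arctan2(R[1,0],R[0,0])));print("res",P[:,:2]-(L@R.T+t))
S=px("top",[f(612,308)],.085)[0];print("stud seen",S,"in stall",R.T@(S[:2]-t),"pred open",R@[-.058,-.218]+t,"home",R@[-.058,-.088]+t)
# valve: render-check candidate silhouettes of green against both cameras
from scipy.optimize import minimize
D={}
for n in("top","scene"):
    im=bot.camera(n)[:,:,::-1];h=cv2.cvtColor(im,cv2.COLOR_BGR2HSV);m=cv2.inRange(h,(45,80,25),(85,255,255))
    q=proj(n,[[.542,-.271,.03]])[0];k=np.zeros_like(m);cv2.circle(k,tuple(int(v) for v in q),28,255,-1);m&=k
    ys,xs=np.nonzero(m);D[n]=(np.c_[xs,ys].mean(0),np.cov(np.c_[xs,ys].T),len(xs),bot.camera_model(n))
def mom(n,x):
    a=np.array([np.cos(x[2]),np.sin(x[2]),0]);b=np.array([-a[1],a[0],0])
    pts=[]
    for s,r in((.024,.02),(.032,.026),(.09,.026),(.1,.023),(.107,.015),(.111,.009)):
        for th in np.linspace(0,2*np.pi,24):pts.append(np.r_[x[0],x[1],.026]+a*s+r*(np.cos(th)*b+np.sin(th)*np.array([0,0,1])))
    hl=cv2.convexHull(proj(n,pts,D[n][3]).astype(np.float32));M=cv2.moments(hl);A=M['m00']
    return np.array([M['m10']/A,M['m01']/A]),np.array([[M['mu20'],M['mu11']],[M['mu11'],M['mu02']]])/A,A
def cost(x):
    e=0
    for n in D:
        c,C,A=mom(n,x);e+=((c-D[n][0])**2).sum()+((C-D[n][1])**2).sum()*.003
    return e
r=minimize(cost,[.488,-.307,.58],method="Nelder-Mead",options=dict(initial_simplex=[[.488,-.307,.58],[.498,-.307,.58],[.488,-.297,.58],[.488,-.307,.7]]))
x=r.x;print("valve base",x[:2],np.degrees(x[2]),r.fun,[(D[n][2],mom(n,x)[2],mom(n,x)[0]-D[n][0]) for n in D]);print("grasp",x[:2]+.072*np.array([np.cos(x[2]),np.sin(x[2])]))
```

```text
[[0.53212649 0.29279736 0.049     ]
 [0.52964664 0.18057926 0.049     ]
 [0.6526284  0.29520775 0.046     ]
 [0.65083717 0.17368376 0.046     ]]
stall [0.58931001 0.23560368] yaw -1.0499618547230465
res [[-2.19416432e-04  1.40275779e-04]
 [-6.46953177e-04 -9.66300163e-05]
 [ 1.92694129e-04 -1.24942139e-03]
 [ 6.73675480e-04  1.20577562e-03]]
stud seen [0.52803052 0.03656933 0.085     ] in stall [-0.05762205 -0.20012383] pred open [0.52732506 0.01870309] home [0.52970721 0.14868127]
valve base [ 0.48540534 -0.30645077] 31.703659535483812 0.5981258570242639 [(285, 296.7186491258908, array([-0.07242325,  0.50540632])), (326, 388.5470398432808, array([0.3251184 , 0.36674417]))]
grasp [ 0.54666133 -0.2686129 ]
```

```bash
python3 -m crank '[[[0.9,0.6,0,0,0,0.1],[0.9,0.6,0,0,0,0.1],[0.9,0.6,0,0,0,0.1],[0.9,0.6,0,0,0,0.1],[0.9,0.6,0,0,0,0.1],[0.9,0.6,0,0,0,0.1],[0.9,0.6,0,0,0,0.1],[0.9,0.6,0,0,0,0.1],[0.9,0.6,0,0,0,0.1],[0.9,0.6,0,0,0,0.1],[0.9,0.6,0,0,0,0.1],[0.9,0.6,0,0,0,0.1],[0.9,0.6,0,0,0,0.1],[0.9,0.6,0,0,0,0.1],[0.9,0.6,0,0,0,0.1],[0,0,0,0,0,0],[0,0,0,0,0,0]]]' 1 40
python3 - <<'E'
from h import *
m=bot.camera_model("wrist");im=bot.camera("wrist");cv2.imwrite("pics/w1.png",im[:,:,::-1]);print(m)
a=np.radians(32.5)
print(proj("wrist",[[.4855,-.3065,.026],[.4855+.125*np.cos(a),-.3065+.125*np.sin(a),.026],[.546,-.268,.026]],m))
E
```

```text
time: 1.67
ee_pos: [0.4765, -0.3294, 0.2499]
tcp_rot: [-180.0, 0.0, 32.4]
wrist_force: [-0.1, -0.6, 0.6]
opening: 0.0852
grasp_force: 0.0
{'vertical_fov': 63.95835224924561, 'cx': 255.55325800820265, 'cy': 185.87394149846534, 'k1': -0.01992510290676804, 'R': array([[ 5.35097442e-01, -8.44790259e-01, -3.80946871e-04],
       [-8.03193304e-01, -5.08889225e-01,  3.09697067e-01],
       [-2.61822926e-01, -1.65412135e-01, -9.50835202e-01]]), 't': array([-0.53178479,  0.17430448,  0.45111505])}
[[244.06853853 140.53885187]
 [242.39167976  18.46858006]
 [243.17645054  73.77592658]]
```

View pics/w1.png

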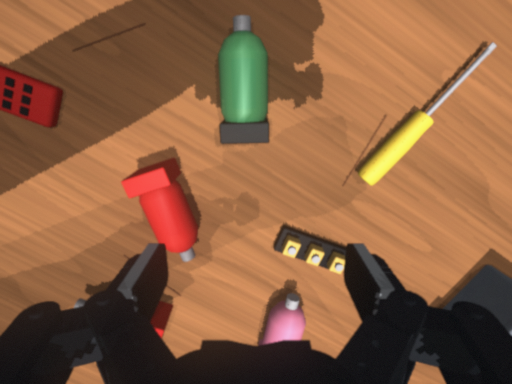

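The wrist view matches the prediction: cap at (242,17), base bottom at (244,142), and the axis lines up with the tool. Next I tilt 30° and go to pre-grasp.

```bash
python3 -m crank '[[[0.75,0.585,0,-0.293,0.46,0],[0.75,0.585,0,-0.293,0.46,0],[0.75,0.585,0,-0.293,0.46,0],[0.75,0.585,0,-0.293,0.46,0],[0.75,0.585,0,-0.293,0.46,0],[0.75,0.585,0,-0.293,0.46,0],[0.75,0.585,0,-0.293,0.46,0],[0.75,0.585,0,-0.293,0.46,0],[0,0,-0.95,0,0,0],[0,0,-0.95,0,0,0],[0,0,-0.95,0,0,0],[0,0,-0.95,0,0,0],[0,0,-0.95,0,0,0],[0,0,-0.95,0,0,0],[0,0,0,0,0,0],[0,0,0,0,0,0]]]' 1 40
python3 - <<'E'
from h import *
from scipy.spatial.transform import Rotation as R
o=bot.get_obs();r=R.from_euler("xyz",o["tcp_rot"],degrees=True).as_matrix();print(o["q"],o["ee_pos"],"z",r[:,2],"y",r[:,1],"x",r[:,0])
print(np.array([.546,-.268,.030])-o["ee_pos"])
E
```

```text
time: 3.05
ee_pos: [0.595, -0.2371, 0.1361]
tcp_rot: [180.0, 30.1, 32.3]
wrist_force: [-0.3, 0.4, 1.0]
opening: 0.0854
grasp_force: 0.0
[-13.19347495  38.453361    35.67585151 109.33229628 -20.94178285
 138.68112167] [ 0.5949565  -0.23712531  0.13605471] z [-0.42381944 -0.26775402 -0.86526578] y [ 5.33824563e-01 -8.45595234e-01  1.92187689e-04] x [ 0.73171608  0.46181867 -0.50131337]
[-0.0489565  -0.03087469 -0.10605471]
```

```bash
python3 -m crank '[[[-0.306,-0.193,-0.663,0,0,0],[-0.306,-0.193,-0.663,0,0,0],[-0.306,-0.193,-0.663,0,0,0],[-0.306,-0.193,-0.663,0,0,0],[-0.306,-0.193,-0.663,0,0,0],[-0.306,-0.193,-0.663,0,0,0],[-0.306,-0.193,-0.663,0,0,0],[-0.306,-0.193,-0.663,0,0,0],[0,0,0,0,0,0],[0,0,0,0,0,0]]]' 1 40
python3 -m crank '[[[0,0,0,0,0,0],[0,0,0,0,0,0],[0,0,0,0,0,0],[0,0,0,0,0,0],[0,0,0,0,0,0],[0,0,0,0,0,0],[0,0,0,0,0,0],[0,0,0,0,0,0],[0,0,0,0,0,0],[0,0,0,0,0,0]]]' 0 40
```

```text
time: 3.88
ee_pos: [0.547, -0.2678, 0.0316]
tcp_rot: [179.9, 30.0, 32.2]
wrist_force: [0.4, 0.1, -0.3]
opening: 0.0853
grasp_force: 0.0
time: 4.72
ee_pos: [0.5479, -0.2672, 0.0317]
tcp_rot: [179.8, 29.9, 32.3]
wrist_force: [1.1, 1.4, 5.6]
opening: 0.0507
grasp_force: 40.8
```

```bash
python3 -m crank '[[[0,0,0.4,0,0,0],[0,0,0.8,0,0,0],[0,0,1,0,0,0],[0,0,1,0,0,0],[0,0,0.5,0.437,-0.692,0],[0,0,0.5,0.437,-0.692,0],[0,0,0.5,0.437,-0.692,0],[0,0,0.5,0.437,-0.692,0],[0,0.2,0.5,0.437,-0.692,0],[0,0.3,0.5,0.437,-0.692,0],[0,0.3,0.5,0.437,-0.692,0],[0,0.3,0.5,0.437,-0.692,0],[0,0.3,0.5,0.437,-0.692,0],[0,0.3,0.5,0.437,-0.692,0],[0,0.3,0.5,0.437,-0.692,0],[0,0.3,0.4,0.437,-0.692,0],[0,0.3,0.4,0.437,-0.692,0],[0,0.3,0.4,0.437,-0.692,0],[0,0.3,0.4,0.437,-0.692,0],[0,0.3,0.4,0.437,-0.692,0]]]' 0 40
python3 -m crank '[[[0,0.5,0,0,0,-0.1],[0,0.8,0,0,0,-0.15],[0,0.8,0,0,0,-0.15],[0,0.8,0,0,0,-0.15],[0,0.8,0,0,0,-0.15],[0,0.8,0,0,0,-0.15],[0,0.8,0,0,0,-0.15],[0,0.8,0,0,0,-0.15],[0,0.8,0,0,0,-0.15],[0,0.8,0,0,0,-0.15],[0,0.8,0,0,0,-0.15],[0,0.8,0,0,0,-0.15],[0,0.8,0,0,0,-0.15],[0,0.8,0,0,0,-0.15],[0,0.8,0,0,0,-0.15],[0,0.8,0,0,0,-0.15],[0,0.8,0,0,0,-0.15],[0,0.8,0,0,0,-0.15],[0,0.8,0,0,0,-0.15],[0,0.4,0,0,0,-0.1]]]' 0 40
python3 - <<'E'
from h import *
from scipy.spatial.transform import Rotation as R
o=bot.get_obs();r=R.from_euler("xyz",o["tcp_rot"],degrees=True).as_matrix();print(o["q"],"z",r[:,2],"y",r[:,1],"x",r[:,0])
im=bot.camera("wrist");cv2.imwrite("pics/w2.png",im[:,:,::-1])
cv2.imwrite("pics/s2.png",cv2.resize(bot.camera("scene")[90:240,230:430,::-1],None,fx=4,fy=4,interpolation=cv2.INTER_CUBIC))
E
```

```text
time: 6.38
ee_pos: [0.5466, -0.1971, 0.2455]
tcp_rot: [179.8, -60.3, 32.3]
wrist_force: [0.2, -0.1, -2.0]
opening: 0.0509
grasp_force: 42.0
time: 8.05
ee_pos: [0.551, 0.1102, 0.2444]
tcp_rot: [180.0, -59.8, 12.3]
wrist_force: [-0.3, 0.9, -3.1]
opening: 0.0512
grasp_force: 42.1
[ 10.61176313 -48.11453195 -50.98125419  27.30466294   1.47556343
 179.13075499] z [ 0.84471659  0.18446257 -0.50242159] y [ 2.13443869e-01 -9.76955313e-01  1.74925356e-04] x [0.49081117 0.10738657 0.86462276]
```

View pics/s2.png

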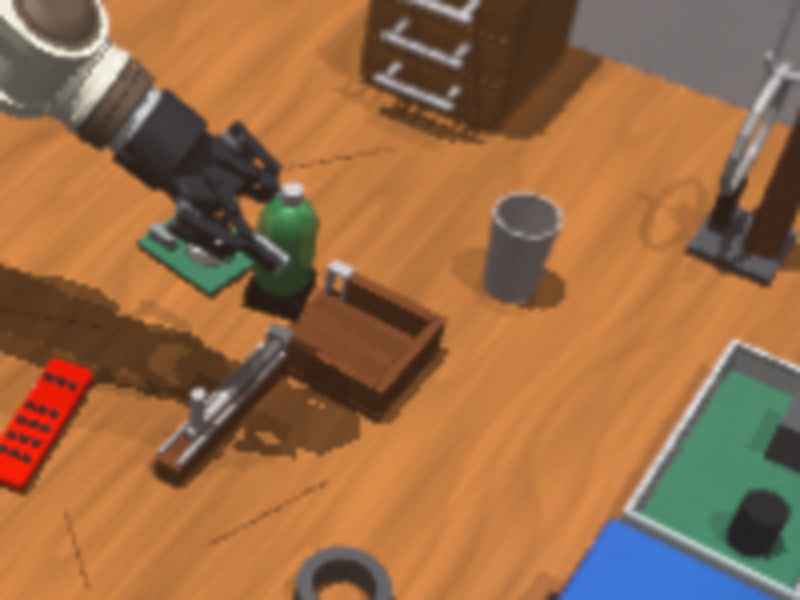

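The valve hangs upright in the grip, cap at (292,190) in the crop. J6 is near its limit, so I add some yaw while moving over the stall.

```bash
python3 -m crank '[[[0.1,0.1,0,0,0,0.4],[0.2,0.4,0,0,0,0.4],[0.2,0.6,0,0,0,0.4],[0.2,0.6,0,0,0,0.4],[0.2,0.7,0,0,0,0.4],[0.2,0.7,0,0,0,0],[0.2,0.7,0,0,0,0],[0.15,0.7,0,0,0,0],[0.1,0.7,0,0,0,0],[0.1,0.6,0,0,0,0],[0,0.35,0,0,0,0],[0,0,-0.5,0,0,0],[0,0,-0.8,0,0,0],[0,0,-0.8,0,0,0],[0,0,-0.5,0,0,0],[0,0,0,0,0,0],[0,0,0,0,0,0],[0,0,0,0,0,0]]]' 0 40
python3 - <<'E'
from h import *
from scipy.spatial.transform import Rotation as R
o=bot.get_obs();r=R.from_euler("xyz",o["tcp_rot"],degrees=True).as_matrix();print(o["q"],o["ee_pos"],"z",r[:,2],"y",r[:,1],"x",r[:,0])
ax=np.array([np.hypot(r[0,2],r[1,2])]);az=r[:2,2]/ax;p=o["ee_pos"].copy();p[:2]+=.0057*az;print("axis",p)
# overlay expected cap top / base in scene & top
L=[p+[0,0,.051],p-[0,0,.074]]
for n in("scene","top"):
    im=bot.camera(n)[:,:,::-1].copy();q=proj(n,L+[[.5893,.2356,.012]]);print(n,q)
    c=q[0];x0,y0=int(c[0])-50,int(c[1])-37
    k=cv2.resize(im[y0:y0+75,x0:x0+100],None,fx=4,fy=4,interpolation=cv2.INTER_CUBIC)
    for u in q:cv2.circle(k,tuple(int(v) for v in (u-[x0,y0])*4+2),3,(255,0,255),1)
    cv2.imwrite(f"pics/c_{n}.png",k)
a,b=cv2.imread("pics/c_scene.png"),cv2.imread("pics/c_top.png");cv2.imwrite("pics/c3.png",np.hstack([a,b]))
E
```

```text
time: 9.65
ee_pos: [0.585, 0.2313, 0.1936]
tcp_rot: [179.9, -60.0, 26.1]
wrist_force: [0.2, 0.3, -1.9]
opening: 0.0506
grasp_force: 42.2
[ 19.02530599 -33.69044603 -49.89876879  14.01256508   6.03908497
 176.45341814] [0.58503128 0.23133354 0.19361965] z [ 0.77806072  0.37957813 -0.50054167] y [ 4.38769106e-01 -8.98599639e-01  5.99820157e-04] x [0.44955888 0.22008892 0.86571224]
axis [0.59015416 0.23383275 0.19361965]
scene [[327.33953014 133.52067579]
 [322.67680217 158.70145537]
 [319.16392446 177.56293161]]
top [[175.34038712 154.2989839 ]
 [181.26056769 159.55099097]
 [185.24200229 163.7106862 ]]
```

View pics/c3.png

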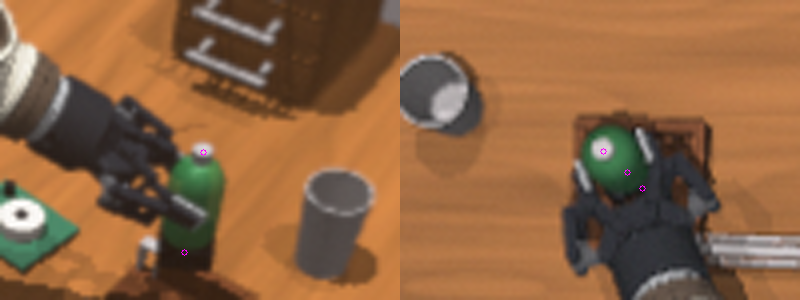

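Cap overlay agrees in both views, so I lower it now.

```bash
python3 -m crank '[[[0,0,-0.4,0,0,0],[0,0,-0.7,0,0,0],[0,0,-0.7,0,0,0],[0,0,-0.7,0,0,0],[0,0,-0.7,0,0,0],[0,0,-0.7,0,0,0],[0,0,-0.4,0,0,0],[0,0,-0.2,0,0,0],[0,0,-0.1,0,0,0],[0,0,0,0,0,0],[0,0,0,0,0,0]]]' 0 40
python3 -m crank '[[[0,0,-0.1,0,0,0],[0,0,-0.1,0,0,0],[0,0,-0.1,0,0,0],[0,0,0,0,0,0],[0,0,0,0,0,0],[0,0,0,0,0,0]]]' 0 40
```

```text
time: 10.67
ee_pos: [0.585, 0.2317, 0.1014]
tcp_rot: [179.9, -60.0, 26.1]
wrist_force: [-0.3, 0.2, -1.7]
opening: 0.0508
grasp_force: 42.2
time: 11.17
ee_pos: [0.5846, 0.2316, 0.0944]
tcp_rot: [180.0, -59.9, 26.1]
wrist_force: [-0.5, 0.3, -2.2]
opening: 0.0511
grasp_force: 42.2
```

```bash
python3 -m crank '[[[0,0,-0.1,0,0,0],[0,0,-0.1,0,0,0],[0,0,0,0,0,0],[0,0,0,0,0,0],[0,0,0,0,0,0]]]' 0 40
python3 -m crank '[[[0,0,-0.1,0,0,0],[0,0,0,0,0,0],[0,0,0,0,0,0],[0,0,0,0,0,0]]]' 0 40
python3 -m crank '[[[0,0,-0.05,0,0,0],[0,0,0,0,0,0],[0,0,0,0,0,0],[0,0,0,0,0,0]]]' 0 40
```

```text
time: 11.58
ee_pos: [0.5846, 0.2316, 0.0902]
tcp_rot: [180.0, -59.9, 26.1]
wrist_force: [0.2, 0.3, -2.3]
opening: 0.0509
grasp_force: 42.2
time: 11.92
ee_pos: [0.5846, 0.2316, 0.0883]
tcp_rot: [180.0, -59.9, 26.1]
wrist_force: [-0.2, -0.4, -1.7]
opening: 0.0508
grasp_force: 42.2
time: 12.25
ee_pos: [0.5846, 0.2316, 0.0873]
tcp_rot: [180.0, -59.9, 26.1]
wrist_force: [0.0, -0.5, -2.1]
opening: 0.0505
grasp_force: 42.2
```

```bash
for i in 1 2; do python3 -m crank '[[[0,0,-0.06,0,0,0],[0,0,0,0,0,0],[0,0,0,0,0,0],[0,0,0,0,0,0]]]' 0 40 | grep -E "pos|wrist"; done
```

```text
ee_pos: [0.5846, 0.2316, 0.0861]
wrist_force: [-0.1, -0.5, -1.3]
ee_pos: [0.5846, 0.2316, 0.0849]
wrist_force: [0.1, 0.4, -1.4]
```

```bash
for i in 1 2; do python3 -m crank '[[[0,0,-0.06,0,0,0],[0,0,0,0,0,0],[0,0,0,0,0,0],[0,0,0,0,0,0]]]' 0 40 | grep -E "pos|wrist"; done
```

```text
ee_pos: [0.5851, 0.2318, 0.0848]
wrist_force: [-3.0, -2.0, 3.9]
ee_pos: [0.5856, 0.2319, 0.0849]
wrist_force: [-5.4, -3.4, 8.7]
```

Floor contact felt, so I ease up slightly and release.

```bash
python3 -m crank '[[[0,0,0.05,0,0,0],[0,0,0.05,0,0,0],[0,0,0,0,0,0]]]' 0 40
python3 -m crank '[[[0,0,0,0,0,0],[0,0,0,0,0,0],[0,0,0,0,0,0],[0,0,0,0,0,0],[0,0,0,0,0,0],[0,0,0,0,0,0],[0,0,0,0,0,0],[0,0,0,0,0,0],[0,0,0,0,0,0],[0,0,0,0,0,0]]]' 1 40
python3 -m crank '[[[-0.3,-0.15,0.2,0,0,0],[-0.5,-0.25,0.35,0,0,0],[-0.6,-0.3,0.4,0,0,0],[-0.6,-0.3,0.4,0,0,0],[-0.6,-0.3,0.4,0,0,0],[-0.6,-0.3,0.4,0,0,0],[-0.6,-0.3,0.4,0,0,0],[-0.6,-0.3,0.4,0,0,0],[-0.6,-0.3,0.4,0,0,0],[-0.6,-0.3,0.4,0,0,0],[0,0,0,0,0,0],[0,0,0,0,0,0]]]' 1 40
python3 - <<'E'
from h import *
print(bot.get_obs()["q"])
a=cv2.resize(bot.camera("scene")[110:210,240:340,::-1],None,fx=4,fy=4,interpolation=cv2.INTER_CUBIC)
m=bot.camera_model("top");im=bot.camera("top")[:,:,::-1].copy()
b=cv2.resize(im[120:220,160:260],None,fx=4,fy=4,interpolation=cv2.INTER_CUBIC)
for u in proj("top",[[.5893,.2356,.137],[.5273,.0187,.085]]):cv2.circle(b,tuple(int(v) for v in (u-[160,120])*4+2),3,(255,0,255),1)
for u in proj("scene",[[.5893,.2356,.137],[.5273,.0187,.085]]):cv2.circle(a,tuple(int(v) for v in (u-[240,110])*4+2),3,(255,0,255),1)
cv2.imwrite("pics/c4.png",np.hstack([a,b]))
E
```

```text
time: 13.83
ee_pos: [0.5847, 0.2316, 0.0847]
tcp_rot: [179.9, -59.9, 26.1]
wrist_force: [-0.0, -1.4, 1.9]
opening: 0.0511
grasp_force: 42.3
time: 14.67
ee_pos: [0.5846, 0.2316, 0.0845]
tcp_rot: [180.0, -59.9, 26.1]
wrist_force: [-0.7, -0.8, 0.3]
opening: 0.0851
grasp_force: 0.0
time: 15.67
ee_pos: [0.5158, 0.1871, 0.1541]
tcp_rot: [-179.7, -58.9, 26.1]
wrist_force: [-0.1, 0.4, -0.4]
opening: 0.0853
grasp_force: 0.0
[ 15.35102665 -48.52377708 -60.39339281  19.67163874   9.48747586
 174.40091314]
```

View pics/c4.png

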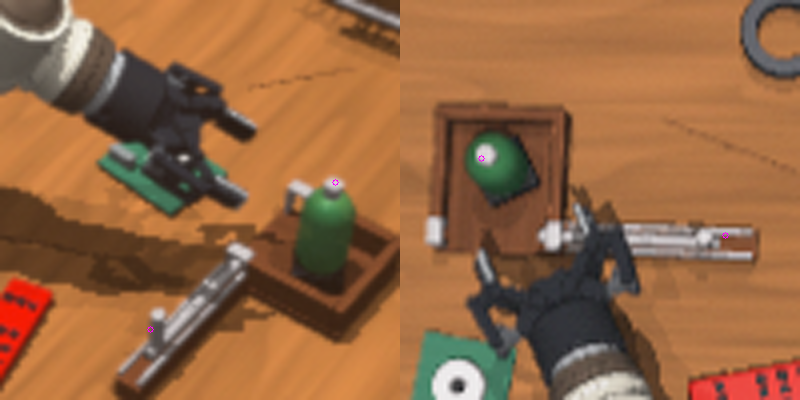

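The valve stands in the stall, cap at (481,158) in the crop and let go. Next I bring the tool upright, turn it, shut the fingers and go to the right of the stud.

```bash
python3 -m crank '[[[0,-0.2,0.1,-0.32,0.653,0],[0,-0.4,0.3,-0.32,0.653,0],[0,-0.4,0.3,-0.32,0.653,0],[0,-0.4,0.3,-0.32,0.653,0],[0,-0.5,0.3,-0.32,0.653,0],[0,-0.5,0.3,-0.32,0.653,0],[0,-0.5,0.3,-0.32,0.653,0],[0,-0.5,0.3,-0.32,0.653,0],[0,-0.5,0.3,-0.32,0.653,0],[0,-0.5,0.3,-0.32,0.653,0],[0,-0.5,0.2,-0.32,0.653,0],[0,-0.5,0,-0.32,0.653,0],[0,0,0,0,0,0]]]' 0 40
python3 -m crank '[[[0,-0.6,0,0,0,0.8],[0,-0.6,0,0,0,0.8],[0,-0.6,0,0,0,0.8],[0,-0.6,0,0,0,0.8],[0,-0.6,0,0,0,0.8],[0,-0.6,0,0,0,0.8],[0,-0.6,0,0,0,0.8],[0,-0.6,0,0,0,0.8],[0,-0.6,0,0,0,0.8],[0,-0.6,0,0,0,0.8],[0,-0.6,0,0,0,0.8],[0,-0.4,0,0,0,0.5],[0,0,0,0,0,0],[0,0,0,0,0,0]]]' 0 40
python3 - <<'E'
from h import *
o=bot.get_obs();print(o["q"])
print("stud from scene",px("scene",[(240+157.5/4-.4,110+311/4-.4)],.085))
m=bot.camera_model("wrist");im=bot.camera("wrist")[:,:,::-1].copy()
for X,c in(([.5273,.0187,.085],(255,0,255)),([.528,.0366,.085],(0,255,255)),([.5893,.2356,.137],(255,0,0))):
    u=proj("wrist",[X],m)[0];print(u);cv2.circle(im,tuple(int(round(v)) for v in u),4,c,1)
cv2.imwrite("pics/w5.png",im)
E
```

```text
time: 16.85
ee_pos: [0.5165, 0.0788, 0.2098]
tcp_rot: [-179.6, 1.7, 26.1]
wrist_force: [-0.3, 0.4, 0.5]
opening: 0.0002
grasp_force: 0.0
time: 18.02
ee_pos: [0.515, -0.0606, 0.2124]
tcp_rot: [-179.8, 1.2, 89.9]
wrist_force: [0.6, -0.8, 1.0]
opening: -0.0001
grasp_force: 0.0
[-6.09881694  0.14216772  0.85579976 90.82396611 -1.18602673 84.02228945]
stud from scene [[0.52037596 0.04136581 0.085     ]]
[272.93737789  83.81276004]
[274.21027656  59.01485059]
[ 429.53865563 -436.80454285]
```

View pics/w5.png

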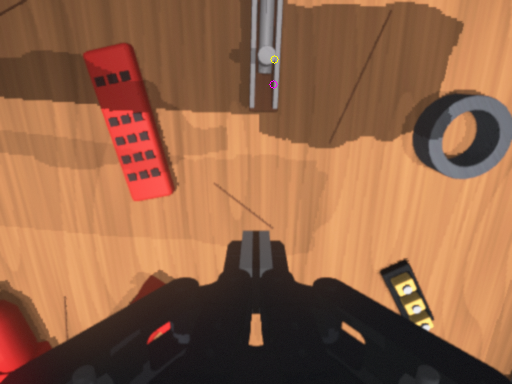

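The stud top is at (267,54) in the wrist view, slightly off my estimates. I'll convert it and check the rail end too.

```bash
python3 - <<'E'
from h import *
print(px("wrist",[(267,53),(263,109)],[.085,.035]))
E
python3 -m crank '[[[0.1,0,-0.5,0,0,0],[0.1,0,-0.9,0,0,0],[0.1,0,-0.9,0,0,0],[0.1,0,-0.9,0,0,0],[0,0,-0.9,0,0,0],[0,0,-0.9,0,0,0],[0,0,-0.9,0,0,0],[0,0,-0.9,0,0,0],[0,0,0,0,0,0],[0,0,0,0,0,0]]]' 0 40
```

```text
[[ 0.52247468  0.0410944   0.085     ]
 [ 0.52059892 -0.00459648  0.035     ]]
time: 18.9
ee_pos: [0.5225, -0.0602, 0.0754]
tcp_rot: [-179.6, 1.2, 90.0]
wrist_force: [0.4, -0.1, 0.9]
opening: -0.0003
grasp_force: 0.0
```

```bash
python3 -m crank '[[[0,0.5,0,0,0,0],[0,0.9,0,0,0,0],[0,0.9,0,0,0,0],[0,0.5,0,0,0,0],[0,0.4,0,0,0,0],[0,0.4,0,0,0,0],[0,0.4,0,0,0,0],[0,0.4,0,0,0,0],[0,0.4,0,0,0,0],[0,0.4,0,0,0,0],[0,0.4,0,0,0,0],[0,0.4,0,0,0,0],[0,0.4,0,0,0,0],[0,0.4,0,0,0,0],[0,0.4,0,0,0,0],[0,0.4,0,0,0,0]]]' 0 40
python3 -m crank '[[[0,0.3,0,0,0,0],[0,0.3,0,0,0,0],[0,0.2,0,0,0,0],[0,0,0,0,0,0]]]' 0 40
python3 -m crank '[[[0,0.1,0,0,0,0],[0,0.1,0,0,0,0],[0,0.1,0,0,0,0],[0,0,0,0,0,0],[0,0,0,0,0,0]]]' 0 40
```

```text
time: 20.23
ee_pos: [0.5232, 0.092, 0.0764]
tcp_rot: [-179.7, 1.2, 90.0]
wrist_force: [1.7, -0.4, 0.1]
opening: 0.0002
grasp_force: 1.0
time: 20.57
ee_pos: [0.523, 0.1081, 0.0763]
tcp_rot: [-179.6, 1.2, 90.1]
wrist_force: [-0.6, -0.7, -0.2]
opening: -0.0003
grasp_force: 0.0
time: 20.98
ee_pos: [0.5231, 0.1133, 0.0764]
tcp_rot: [-179.7, 1.2, 90.0]
wrist_force: [0.3, 0.2, -0.4]
opening: -0.0
grasp_force: 0.1
```

```bash
for i in 1 2 3; do python3 -m crank '[[[0,0.15,0,0,0,0],[0,0.15,0,0,0,0],[0,0,0,0,0,0]]]' 0 40|grep -E "pos|wrist"; done
python3 - <<'E'
from h import *
a=cv2.resize(bot.camera("scene")[110:210,240:340,::-1],None,fx=4,fy=4,interpolation=cv2.INTER_CUBIC)
b=cv2.resize(bot.camera("wrist")[:,:,::-1],(533,400))
cv2.imwrite("pics/c6.png",cv2.resize(np.hstack([a,b]),(780,334)))
E
```

```text
ee_pos: [0.5232, 0.1196, 0.0764]
wrist_force: [0.3, -0.5, 0.2]
ee_pos: [0.5233, 0.1258, 0.0765]
wrist_force: [-0.0, -0.6, -0.0]
ee_pos: [0.5232, 0.1317, 0.0765]
wrist_force: [-0.2, -0.6, -0.3]
```

View pics/c6.png

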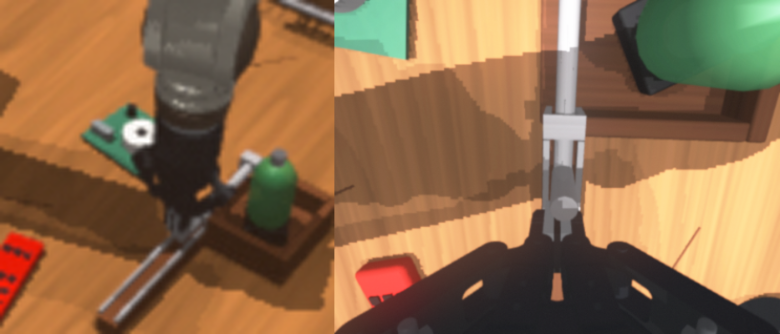

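Stud is just ahead of the fingertips at (565,207), moving with them, and the rod spans the front. I keep pushing until the stop.

```bash
for i in 1 2 3; do python3 -m crank '[[[0,0.12,0,0,0,0],[0,0,0,0,0,0],[0,0,0,0,0,0]]]' 0 40|grep -E "pos|wrist"; done
```

```text
ee_pos: [0.5231, 0.1323, 0.0764]
wrist_force: [0.4, -9.6, 0.4]
ee_pos: [0.523, 0.1327, 0.0765]
wrist_force: [-0.8, -21.8, 3.2]
ee_pos: [0.523, 0.1329, 0.0765]
wrist_force: [0.8, -33.7, 6.4]
```

At the stop, right where home was predicted. Back off and lift away.

```bash
python3 -m crank '[[[0,-0.3,0,0,0,0],[0,-0.5,0,0,0,0],[0,-0.8,0,0,0,0],[0,-0.8,0.3,0,0,0],[0,-0.5,0.7,0,0,0],[0,-0.5,0.8,0,0,0],[0,-0.5,0.8,0,0,0],[0,-0.5,0.8,0,0,0],[0,-0.5,0.8,0,0,0],[0,-0.5,0.5,0,0,0],[0,0,0,0,0,0],[0,0,0,0,0,0],[0,0,0,0,0,0],[0,0,0,0,0,0]]]' 0 40
python3 - <<'E'
from h import *
a=cv2.resize(bot.camera("scene")[110:210,240:340,::-1],None,fx=4,fy=4,interpolation=cv2.INTER_CUBIC)
b=cv2.resize(bot.camera("top")[120:220,160:260,::-1],None,fx=4,fy=4,interpolation=cv2.INTER_CUBIC)
cv2.imwrite("pics/c7.png",np.hstack([a,b]))
E
```

```text
time: 23.75
ee_pos: [0.5228, 0.0308, 0.1692]
tcp_rot: [-179.6, 1.2, 90.1]
wrist_force: [0.4, -0.4, 0.1]
opening: -0.0
grasp_force: 0.0
```

View pics/c7.png

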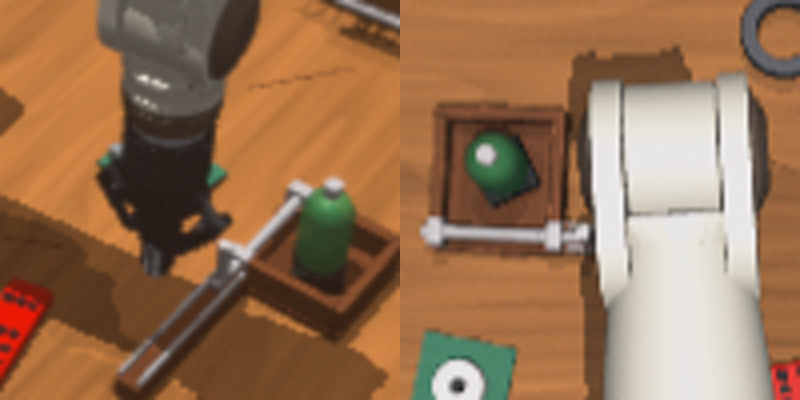

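The rod now passes through the keeper at (432,233), the valve stands in the stall, and the robot is clear of everything.

```bash
python3 -c "
from workcell import bot
print(bot.job_done())"
```

```text
the job is handed in; nothing more can be done
None
```

The green valve stands upright and released in the stall, the bolt is pushed home against its stop, and the job is handed in at about 24 s; no verdict was returned.

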